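# Hang the washed jar brush in the sprung drip holder

## Robot

A 6-joint arm with a two-finger parallel gripper is mounted at the origin on the work surface; the furniture and walls round the work are solid. World frame = base frame: x ahead of the robot, y to its left, z up, the work surface at z = 0. Lengths are in m, angles in rad, forces in N, time in s.
With the tool pointing down it reaches from about 0.35 to 0.975 m from the base axis. Payload 4.9 kg.
Tool frame: the origin (TCP) lies at the very end of the fingers, on their centre line; the grasp point (between the pads) lies 19 mm behind it; z points along the fingers, y is the line along which they close (so a half turn about z gives the same grasp; the last joint's range is limited). The gripper opens to 85 mm and grips with 20 to 120 N. Pads are 22 mm wide; open, the fingers measure 114 mm over their backs; the gripper's body (76 mm by 85 mm) begins 54 mm behind the grasp point. The pads swing forward as they close: fully open they stand 13 mm farther back than shut.
Start: joints at [1.099, 0.053, 1.613, -0, 1.476, -0.119], TCP at [0.216, 0.586, 0.231] pointing down, gripper open.
Joint ranges: [-3.01, 3.01], [-1.01, 2.22], [0.06, 2.58], [-1.02, 4.17], [0.09, 2.62], [-3.14, 3.14]. Speed limits (rad/s): [2.57, 2.57, 3.14, 3.14, 3.14, 3.14].

## Interface

Orientations are given as a rotation vector (axis times angle).
In Python, from station import ctrl gives the robot as it stands. The module is installed in compiled form; this text tells all that it offers.
- The arm moves only by the tool jog_arm, never from a script. Its argument "steps" is a list of rows, each an object with "delta_rot": the turn, a rotation vector about the tool's x, y, z in degrees, a list of three; "linear": the shift along the tool's x, y, z in m, a list of three; "grip": the finger opening in m, from 0 to 0.0854. In form: [{"delta_rot": [rx, ry, rz], "linear": [x, y, z], "grip": grip}, ...]. A call has 1 to 10 rows; each row shifts and turns the commanded pose from where the row before left it, along the tool's axes as they then stand; what a row does not reach is not made up. A row lasts 1/10 s, in which the tool goes at most 50 mm and 8.59 degrees, less where a joint would pass 70% of its speed; a pose out of reach is approached as far as the arm can. A call with a gripper value outside its range is refused whole. The fingers move at their own pace and stop on an object; "newtons" is the grip in N (left out, the last holds). Time passes only in rows, so rows that do not move let the fingers close. It gives the time, the measured TCP pose, the force, the opening and the grip force at its end, in the units of the state.
- ctrl.get_obs(): the state, without advancing time (a new reading comes with each control period).
- ctrl.get_image(name): name is "scene" or "top" or "wrist"; returns (picture, depth): 480x640x3 uint8, red, green, blue; 480x640 float32, m along the optical axis (not along the pixel's ray), 0 where there is no reading.
- ctrl.camera_info(name): a dict with "camera_matrix" (3x3 intrinsics, pixels), "distortion" ([k1, k2, p1, p2, k3] as OpenCV has them; the pictures are not rectified), "R" (3x3) and "t" (3): a world point X has camera coordinates R X + t; the wrist camera has in their place "T_tool_cam" (4x4, takes a point from camera to tool coordinates, whose origin is the TCP and whose axes are the flange's). Camera axes: x right, y down, z forward; pixel columns grow to the right and rows downward; lengths in m; the calibration is good to about 2 mm. A picture is of the moment at which its call begins: read the wrist's pose just before it. camera_info takes no time and is no camera call.
- ctrl.finish_job(): hands the job in; it is judged then, once.
The state is a dict: "t": time; "q": joint angles; "dq": joint speeds; "effort": joint torques, N m; "tool_pos": TCP position; "tool_rot": TCP orientation; "contact_force": force on the tool from outside, world axes, zero at the start; "wrist_torque": the same for the moment, N m; "opening": finger opening in m; "grip_force": force on a finger pad.
Only numpy, scipy, OpenCV 4.12 (cv2) and the standard library are available. Lean on these libraries where they do the work, as an engineer would, in place of code of your own. Each camera call takes 0.05 s, during which the arm holds its last target. There are 200 camera calls.

## Task

Take the washed jar brush out of the drain block and put it away in the sprung drip holder: handle first down through the steel collar, pushed gently past the leaf spring until the head of the brush rests on the collar, then let go. The collar was bent off-centre, so feel for its hole, never press hard on the holder, and leave the other things where they are.

Things in the scene. Friction and masses are not known exactly. Their poses are not given: they have to be found in the camera images.
- brush: jar brush, 51 x 208 x 37 mm, 80 g, standing handle down in the middle hole of the drain block, loose, leaning up to about 6 degrees. Frame: y along it, +y to the handle's end (now down); x across the head; z from bristle tips to back. Head 51 mm wide in x, y -104 to -31 mm, z 0 to 37 mm (bristles 0 to 26). Round handle 14 mm thick at the head, 18 mm midway, 13 mm near its end
- brush_tip (a point): middle of the domed end of the brush's handle (lowest point now), 134.5 mm below the underside of the head; the handle slopes about 4 degrees in the brush's z
- brush_neck (a point): where the handle meets the underside of the brush's head
- brush_grip (a point): the point to grip inside the head, 37 mm above its underside and 36 mm below its top; close the fingers along the brush's x, across the 51 mm width
- holder: fixed steel drip holder; origin on the table below the hoop's axis, z up. Foot plate 135 x 90 x 4 mm; a 12 mm post, 152 mm high, stands 66 mm from the axis along the holder's +x. It carries a hoop of 102 mm outer diameter. In the hoop, on wires, hangs a flat steel collar: 61 mm outer diameter, 10 mm high, top 152 mm over the table, with a round 22 mm hole. More than 20 N on it is too much
- ring_axis (a point): the hoop's axis at the height of the collar's top, 152 mm over the table. The centre of the collar's hole lies 12 mm from here, in any horizontal direction: it differs each time, is not measured, and does not change in use. Axes as the holder
- hoop_arm (a point): where the hoop joins its sleeve on the post. A spring under the sleeve lets hoop and collar give straight down: after the first 3 N about 1 mm per newton, with a dead stop after 12 mm. A bent leaf spring 10 to 38 mm below the collar's top reaches under the hole from one side and grips the handle: it must be pushed through with 1 to 6 N
- drain_block: fixed white plastic block, 55 x 125 x 50 mm, origin at the centre of its underside, with three 21 mm holes 45 mm deep in a row along its y; the brush stands in the middle one
- steel_cup: bystander: small open steel cup, 62 x 62 x 55 mm, origin under its centre
- mill: bystander: spice mill, 44 mm across, 90 mm high, origin under its centre
- marker: bystander: marker pen, 133 mm long, 17 mm thick, origin under its centre
Mind the look-alikes: they are no part of the job. Leave any purple look-alike of the drain_block alone.

How it is judged:
On the way, in this order (a step that is already met when the one before it is completed fails the run):
1. the brush is lifted clear of the drain block, handle end at least 10 mm over it (z of brush_tip in the frame of drain_block above 0.06 m), for 0.1 s.
2. the handle's end has passed down through the collar, at least 25 mm below its top (z of brush_tip in the frame of ring_axis below -0.025 m and horizontal distance between brush_tip and ring_axis below 0.025 m), for 0.1 s.
At the end, for the whole second after the job is handed in: the brush hangs released and at rest in the collar, handle down (within 15 degrees of upright), the underside of its head within 5 mm of the collar's top and within 22 mm of the hoop's axis, the handle's end within 40 mm of the axis (z of brush_neck in the frame of ring_axis between -0.005 and 0.005 m and horizontal distance between brush_neck and ring_axis below 0.022 m and horizontal distance between brush_tip and ring_axis below 0.04 m and angle between brush's own y axis and vertical above 2.88 rad and linear speed of brush below 0.02 m/s and contact force between the fingers and brush below 0.05 N); the robot touches nothing.
It fails at once if pressing the brush against the holder with more than 20 N (contact force between brush and holder above 20 N).
It fails at once if the gripper or arm pushing the holder with more than 20 N (contact force between any of the fingers, the arm and holder above 20 N).
It fails at once if a bystander moved by more than 20 mm (distance of any of steel_cup, mill, marker from where it was at the start of the episode above 0.02 m).
It also fails if it takes over 64 s, if anything falls off the work surface, if the arm or the gripper's body presses on something with over 40 N, if the wrist force passes 120 N, or if a joint passes its speed limit or range.

## Working session

There is one attempt and no reset: what is moved stays moved. The work goes in short steps, Python scripts to look and compute and a tool call to move; the robot and the scene stay as the last step left them, time stands still between calls to the robot, and variables do not carry over. Pictures are saved under pics/ and viewed, at most 11 in all, crops included, and the job is handed in when it is done.

Besides the shell and the picture viewer there is one more tool, called after "Emit:" by a JSON object that holds its "op" and its "data", one argument or row to a line. jog_arm: Moves the arm, as the interface text tells. Its arguments: {"type":"object","properties":{"steps":{"type":"array"},"newtons":{"type":"number"}},"required":["steps"]}

```bash
mkdir -p pics; cat > h.py <<'E'
import numpy as np, cv2
from station import ctrl
from scipy.spatial.transform import Rotation as Ro
def cam(n,obs=None):
    c=ctrl.camera_info(n);K=np.array(c["camera_matrix"]);D=np.array(c["distortion"],float)
    if "R" in c: R=np.array(c["R"]);t=np.array(c["t"]).ravel()
    else:
        T=np.eye(4);T[:3,:3]=Ro.from_rotvec(obs["tool_rot"]).as_matrix();T[:3,3]=obs["tool_pos"]
        M=np.linalg.inv(T@np.array(c["T_tool_cam"]));R=M[:3,:3];t=M[:3,3]
    return K,D,R,t
def cloud(n,dep,obs=None):
    K,D,R,t=cam(n,obs)
    v,u=np.mgrid[0:480,0:640]
    p=cv2.undistortPoints(np.stack([u.ravel(),v.ravel()],1).astype(np.float64)[:,None],K,D).reshape(-1,2)
    X=np.c_[p,np.ones(len(p))]*dep.reshape(-1,1)
    return ((X-t)@R).reshape(480,640,3)
def proj(n,P,obs=None):
    K,D,R,t=cam(n,obs);return cv2.projectPoints(np.atleast_2d(np.array(P,float)),cv2.Rodrigues(R)[0],t,K,D)[0].reshape(-1,2)
def snap(n,name):
    o=ctrl.get_obs();im,d=ctrl.get_image(n);cv2.imwrite(f"pics/{name}.png",im[:,:,::-1]);np.savez(f"pics/{name}.npz",im=im,d=d,rot=o["tool_rot"],pos=o["tool_pos"])
    return im,d,o
E
python3 - <<'E'
from h import *
for n in("scene","top"):
    im,d,o=snap(n,n+"0");K,D,R,t=cam(n);print(n,K[0,0],(-R.T@t).round(3),R[2].round(2))
print({k:np.round(v,3) for k,v in o.items()})
E
```

```text
scene 603.9115906718656 [-0.92  -0.987  0.985] [ 0.77  0.44 -0.46]
top 543.3128359433185 [ 0.314 -0.173  1.481] [ 0.14 -0.   -0.99]
{'t': np.float64(0.05), 'q': array([ 1.099,  0.053,  1.614, -0.   ,  1.476, -0.119]), 'dq': array([ 0.   ,  0.001, -0.002,  0.001, -0.   ,  0.   ]), 'effort': array([ 1.0000e-03, -3.9518e+01, -3.7166e+01,  0.0000e+00,  4.0000e-03,
        0.0000e+00]), 'tool_pos': array([0.216, 0.586, 0.23 ]), 'tool_rot': array([-5.510e-01, -3.092e+00,  3.000e-03]), 'contact_force': array([-0.293,  0.18 , -0.283]), 'wrist_torque': array([-0.043,  0.014, -0.013]), 'grip_force': np.float64(0.0), 'opening': np.float64(0.086)}
```

View pics/scene0.png

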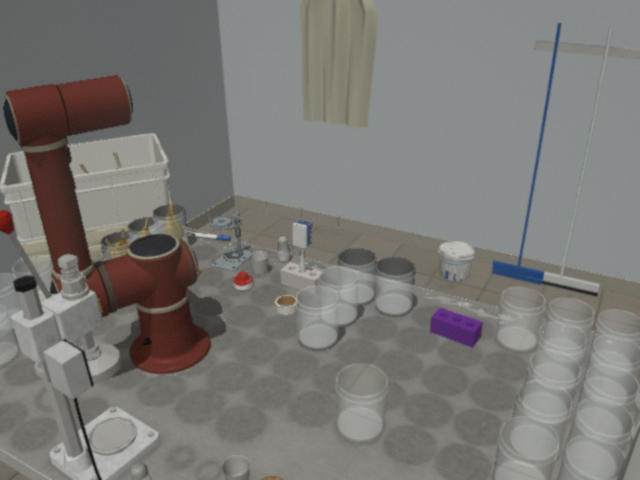

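View pics/top0.png

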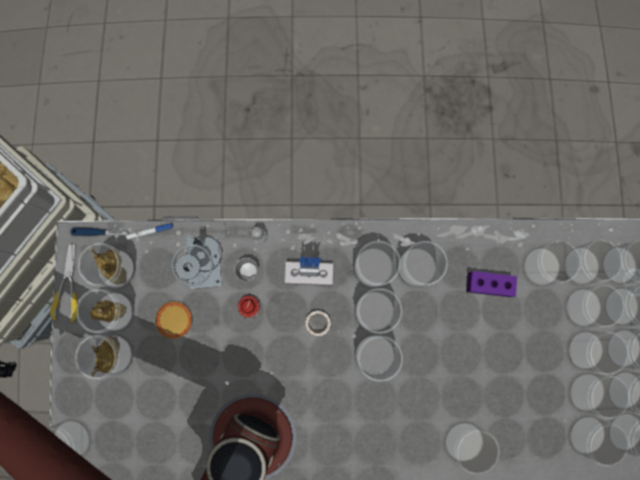

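The scene view shows the white drain block with the blue-and-white brush at (302,240) and the steel holder at (235,245). The purple look-alike block is at (456,326). In the top view these are at (309,270), (197,262) and (492,284); the cup is at about (247,267), and the marker at (150,231). 

Candidates for the brush are the blue/white head at top (309,262), the blue-handled item at (90,231) and the marker at (150,231). I choose (309,262), because it is the only one standing in the white 3-hole block. I'll check that in a crop.

```bash
python3 - <<'E'
from h import *
z=np.load("pics/top0.npz");im,d=z["im"],z["d"]
a=cv2.resize(im[215:310,160:350],None,fx=4,fy=4,interpolation=cv2.INTER_CUBIC)[:,:,::-1]
cv2.imwrite("pics/crop1.png",a)
P=cloud("top",d)
for u,v in[(197,262),(183,268),(215,240),(247,265),(258,232),(309,262),(309,245),(290,272),(330,272),(293,282),(325,282),(150,231),(492,284),(378,262),(250,306)]: print((u,v),P[v,u].round(3))
z=np.load("pics/scene0.npz");S=cloud("scene",z["d"])
im=z["im"]
for u,v in[(302,236),(310,270),(283,247),(260,262),(235,255)]: print("s",(u,v),S[v,u].round(3))
b=cv2.resize(im[195:300,190:350],None,fx=5,fy=5,interpolation=cv2.INTER_CUBIC)[:,:,::-1]
cv2.imwrite("pics/crop2.png",b)
E
```

```text
(197, 262) [0.457 0.123 0.151]
(183, 268) [0.443 0.158 0.149]
(215, 240) [0.534 0.106 0.006]
(247, 265) [0.464 0.017 0.003]
(258, 232) [ 0.541 -0.022  0.091]
(309, 262) [ 0.453 -0.156  0.179]
(309, 245) [ 0.518 -0.154  0.004]
(290, 272) [ 0.44  -0.104  0.049]
(330, 272) [ 0.44  -0.209  0.048]
(293, 282) [ 0.414 -0.111  0.044]
(325, 282) [ 0.413 -0.196  0.051]
(150, 231) [0.558 0.287 0.018]
(492, 284) [ 0.407 -0.659  0.002]
(378, 262) [ 0.47  -0.341  0.011]
(250, 306) [0.351 0.003 0.04 ]
s (302, 236) [ 0.42  -0.17   0.177]
s (310, 270) [ 0.448 -0.176  0.049]
s (283, 247) [ 0.527 -0.03   0.055]
s (260, 262) [ 0.422 -0.01   0.047]
s (235, 255) [0.49  0.142 0.   ]
```

View pics/crop1.png

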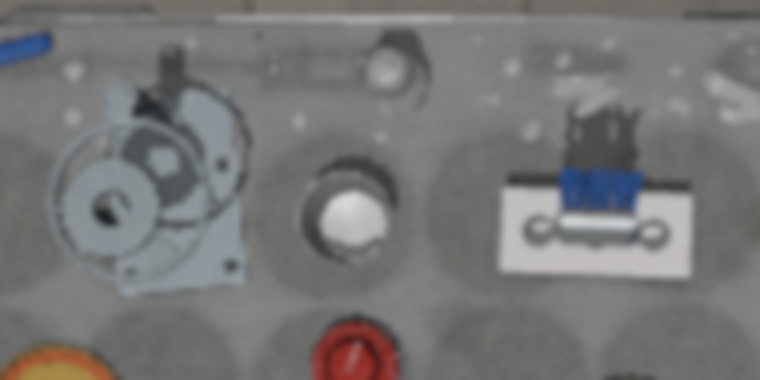

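View pics/crop2.png

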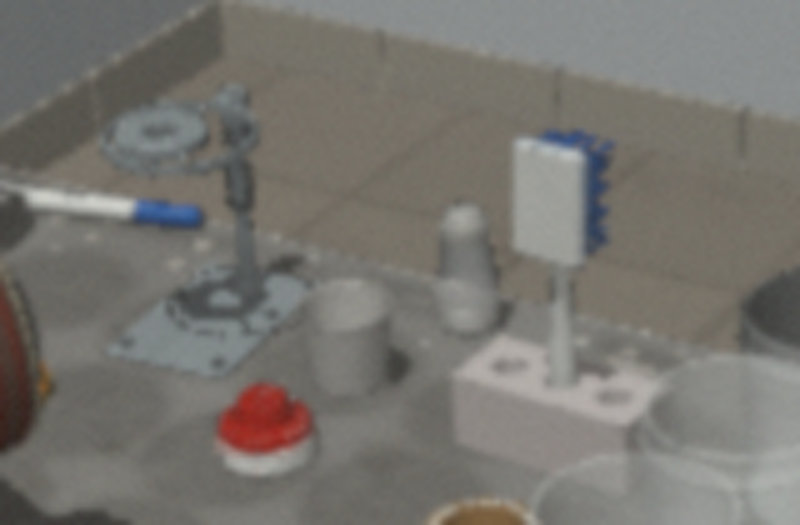

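The crops confirm the choice: the brush (white back, blue bristles) stands in the white block at crop1 (598,215), with its width along world y. The collar is visible off-centre in the hoop: hoop centre near crop1 (132,198), collar near (112,208). Next I'll measure the geometry.

```bash
python3 - <<'E'
from h import *
for n in("scene","top"):
    z=np.load(f"pics/{n}0.npz");P=cloud(n,z["d"]);im=z["im"].astype(int)
    m=(abs(P[...,0]-.46)<.07)&(abs(P[...,1]+.155)<.07)&(P[...,2]>.13)
    Q=P[m];print(n,len(Q),Q.min(0).round(3),Q.max(0).round(3),np.median(Q,0).round(3))
    w=m&(im.min(2)>120)&(abs(im[...,2]-im[...,0])<35);Q=P[w]
    c=Q.mean(0);U,s,V=np.linalg.svd(Q-c,full_matrices=False);print(len(Q),c.round(3),V.round(3),(s/np.sqrt(len(Q))).round(4))
    if n=="scene":
        for lo in np.arange(.06,.22,.01):
            q=P[(abs(P[...,0]-.45)<.07)&(abs(P[...,1]+.16)<.06)&(abs(P[...,2]-lo)<.005)]
            if len(q):print(round(lo,3),len(q),np.median(q,0).round(3),np.ptp(q,axis=0).round(3))
    b=(P[...,2]>.035)&(P[...,2]<.06)&(abs(P[...,0]-.44)<.06)&(abs(P[...,1]+.155)<.09)&(im.min(2)>120)
    q=P[b];print("block",q.min(0).round(3),q.max(0).round(3),cv2.minAreaRect((q[:,:2]*1000).astype(np.float32)))
P=cloud("top",np.load("pics/top0.npz")["d"])
q=P[(P[...,2]>.135)&(P[...,2]<.17)&(abs(P[...,0]-.46)<.1)&(abs(P[...,1]-.14)<.1)];print("hoop",q.min(0),q.max(0))
q=P[(P[...,2]>.001)&(P[...,2]<.012)&(abs(P[...,0]-.47)<.1)&(abs(P[...,1]-.13)<.1)];print("foot",len(q),q.min(0),q.max(0))
print(np.array(ctrl.camera_info("wrist")["T_tool_cam"]).round(3),ctrl.camera_info("wrist")["camera_matrix"])
E
```

```text
scene 455 [ 0.409 -0.186  0.13 ] [ 0.463 -0.134  0.215] [ 0.423 -0.164  0.181]
309 [ 0.422 -0.158  0.177] [[-0.06   0.016 -0.998]
 [-0.075 -0.997 -0.011]
 [-0.995  0.074  0.061]] [0.022  0.0133 0.0035]
0.06 18 [ 0.431 -0.162  0.061] [0.036 0.032 0.01 ]
0.07 17 [ 0.432 -0.16   0.07 ] [0.026 0.016 0.008]
0.08 15 [ 0.432 -0.157  0.08 ] [0.01  0.014 0.009]
0.09 13 [ 0.432 -0.161  0.09 ] [0.017 0.016 0.009]
0.1 17 [ 0.434 -0.161  0.099] [0.019 0.021 0.008]
0.11 13 [ 0.434 -0.16   0.11 ] [0.022 0.014 0.007]
0.12 9 [ 0.432 -0.16   0.119] [0.006 0.013 0.007]
0.13 10 [ 0.428 -0.161  0.127] [0.01  0.014 0.007]
0.14 32 [ 0.423 -0.171  0.142] [0.037 0.043 0.009]
0.15 56 [ 0.421 -0.164  0.15 ] [0.038 0.046 0.009]
0.16 54 [ 0.423 -0.165  0.159] [0.049 0.048 0.009]
0.17 56 [ 0.422 -0.166  0.17 ] [0.037 0.051 0.01 ]
0.18 55 [ 0.422 -0.17   0.181] [0.051 0.05  0.01 ]
0.19 58 [ 0.424 -0.165  0.189] [0.045 0.047 0.01 ]
0.2 75 [ 0.425 -0.163  0.201] [0.046 0.052 0.01 ]
0.21 66 [ 0.428 -0.16   0.208] [0.04  0.051 0.01 ]
block [ 0.397 -0.219  0.035] [ 0.47  -0.091  0.058] ((435.0874938964844, -155.35447692871094), (129.7877655029297, 69.90472412109375), 87.42106628417969)
top 365 [ 0.421 -0.182  0.141] [ 0.462 -0.131  0.22 ] [ 0.438 -0.156  0.205]
110 [ 0.43  -0.156  0.203] [[-0.119  0.118 -0.986]
 [-0.043 -0.993 -0.114]
 [-0.992  0.028  0.124]] [0.0196 0.0141 0.0037]
block [ 0.409 -0.215  0.035] [ 0.467 -0.09   0.06 ] ((438.3772888183594, -153.14617919921875), (125.08423614501953, 55.45780563354492), 87.86122131347656)
hoop [0.40075889 0.08707606 0.1350225 ] [0.52791731 0.18774923 0.1597016 ]
foot 1938 [0.37129872 0.03004248 0.00100106] [0.56936617 0.22971076 0.0119267 ]
[[-0.    -0.96  -0.28   0.071]
 [ 1.    -0.     0.    -0.001]
 [-0.    -0.28   0.96  -0.141]
 [ 0.     0.     0.     1.   ]] [[343.07626623   0.         320.09270995]
 [  0.         343.07626623 240.51516486]
 [  0.           0.           1.        ]]
```

Emit:
{"op": "jog_arm", "data": {
  "steps": [
    {"delta_rot": [0, 0, -8.5], "linear": [0, 0, -0.035], "grip": 0.085},
    {"delta_rot": [0, 0, -8.5], "linear": [0, 0, -0.035], "grip": 0.085},
    {"delta_rot": [0, 0, 0], "linear": [-0.023, -0.04, 0], "grip": 0.085},
    {"delta_rot": [0, 0, 0], "linear": [-0.023, -0.04, 0], "grip": 0.085},
    {"delta_rot": [0, 0, 0], "linear": [-0.023, -0.04, 0], "grip": 0.085},
    {"delta_rot": [0, 0, 0], "linear": [-0.023, -0.04, 0], "grip": 0.085},
    {"delta_rot": [0, 0, 0], "linear": [-0.023, -0.04, 0], "grip": 0.085},
    {"delta_rot": [0, 0, 0], "linear": [-0.023, -0.04, 0], "grip": 0.085},
    {"delta_rot": [0, 0, 0], "linear": [-0.023, -0.04, 0], "grip": 0.085},
    {"delta_rot": [0, 0, 0], "linear": [-0.023, -0.04, 0], "grip": 0.085}
  ]
}}

```text
t: 1.1
tool_pos: [0.3819, 0.2549, 0.3009]
tool_rot: [-0.088, -3.14, 0.0]
contact_force: [-0.2, -0.8, -0.2]
opening: 0.0852
grip_force: 0.0
```

Emit:
{"op": "jog_arm", "data": {
  "steps": [
    {"delta_rot": [0, 0, 0], "linear": [-0.023, -0.04, 0], "grip": 0.085},
    {"delta_rot": [0, 0, 0], "linear": [-0.023, -0.04, 0], "grip": 0.085},
    {"delta_rot": [0, 0, 0], "linear": [-0.01, -0.03, 0], "grip": 0.085},
    {"delta_rot": [0, 0, 0], "linear": [0, 0, 0], "grip": 0.085},
    {"delta_rot": [0, 0, 0], "linear": [0, 0, 0], "grip": 0.085}
  ]
}}

```text
t: 1.6
tool_pos: [0.4313, 0.1434, 0.3009]
tool_rot: [-0.091, -3.139, -0.001]
contact_force: [-0.2, -0.3, 0.8]
opening: 0.0853
grip_force: 0.0
```

```bash
python3 - <<'E'
from h import *
im,d,o=snap("wrist","w1");print(o["tool_pos"].round(4),Ro.from_rotvec(o["tool_rot"]).as_matrix().round(3),o["contact_force"])
E
```

```text
[0.4313 0.1434 0.3009] [[-0.998  0.058 -0.001]
 [ 0.058  0.998  0.   ]
 [ 0.001  0.    -1.   ]] [-0.24862128 -0.25400599  0.81517191]
```

View pics/w1.png

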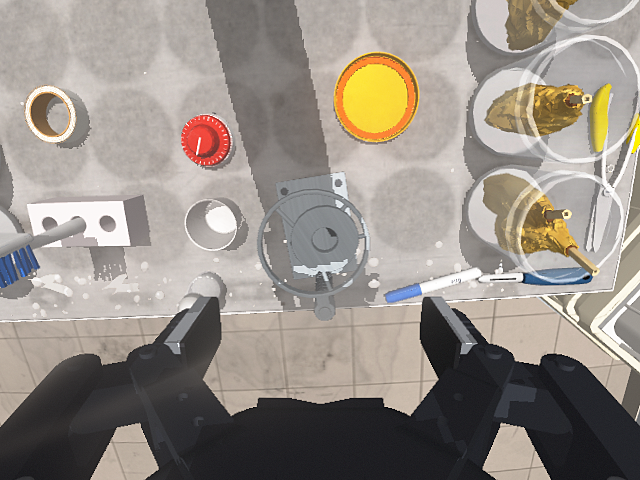

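The wrist view shows the hoop centred near (314,241), the collar and its hole near (324,238), and the post at (324,312). I'll fit circles on the z=0.152 plane.

```bash
cat >> h.py <<'E'
def plane(n,uv,z,obs=None):
    K,D,R,t=cam(n,obs);p=cv2.undistortPoints(np.array(uv,float).reshape(-1,1,2),K,D).reshape(-1,2)
    r=np.c_[p,np.ones(len(p))]@R;c=-R.T@t;return c+r*((z-c[2])/r[:,2])[:,None]
def circ(q):
    A=np.c_[2*q,np.ones(len(q))];s=np.linalg.lstsq(A,(q**2).sum(1),rcond=None)[0];r=np.sqrt(s[2]+s[:2]@s[:2])
    return s[:2],r,np.std(np.linalg.norm(q-s[:2],axis=1)-r)
def load(name):
    z=np.load(f"pics/{name}.npz");return z["im"],z["d"],dict(tool_rot=z["rot"],tool_pos=z["pos"])
E
python3 - <<'E'
from h import *
im,d,o=load("w1")
P=cloud("wrist",d,o)
m=((P[...,2]>.138)&(P[...,2]<.165)).astype(np.uint8);m[:, :240]=0;m[:,400:]=0;m[:170]=0
cs,h=cv2.findContours(m,cv2.RETR_CCOMP,cv2.CHAIN_APPROX_NONE)
for i,c in enumerate(cs):
    a=cv2.contourArea(c)
    if a<150: continue
    q=plane("wrist",c.reshape(-1,2),.152,o)[:,:2]
    ce,r,s=circ(q);print(i,a,"hole" if h[0][i][3]>=0 else "outer",c.reshape(-1,2).mean(0).round(1),ce.round(4),round(r,4),round(s,4))
# collar disc: opening removes thin hoop
k=cv2.getStructuringElement(cv2.MORPH_ELLIPSE,(13,13))
f=m.copy();cv2.drawContours(f,[c for i,c in enumerate(cs) if h[0][i][3]>=0 and 150<cv2.contourArea(c)<700],-1,1,-1)
e=cv2.morphologyEx(f,cv2.MORPH_OPEN,k)
c=max(cv2.findContours(e,0,1)[0],key=cv2.contourArea);q=plane("wrist",c.reshape(-1,2),.152,o)[:,:2];print("collar",circ(q),cv2.contourArea(c))
# hull of the mask without the post
c2=np.vstack([c.reshape(-1,2) for c in cs if len(c)>50]);c2=c2[c2[:,1]<285]
hu=cv2.convexHull(c2).reshape(-1,2);print("hoop",circ(plane("wrist",hu,.152,o)[:,:2]),hu.ptp(0) if hasattr(hu,'ptp') else np.ptp(hu,axis=0))
print("z collar",np.median(P[e>0][:,2]))
cv2.imwrite("pics/m.png",cv2.resize(np.hstack([m[170:330,230:410]*255,cv2.cvtColor(im,cv2.COLOR_RGB2GRAY)[170:330,230:410]]),None,fx=2,fy=2,interpolation=0))
E
```

```text
0 9930.5 outer [315.  252.2] [0.4536 0.1363] 0.0521 0.0057
19 674.5 hole [348.4 263.8] [0.4638 0.1616] 0.0193 0.0065
21 468.0 hole [324.9 238.4] [0.4424 0.1462] 0.0109 0.0004
24 2501.0 hole [290.5 257.6] [0.4559 0.12  ] 0.0309 0.0108
25 181.0 hole [355.2 220.5] [0.429  0.1705] 0.0098 0.0037
27 883.5 hole [311.2 204. ] [0.4162 0.1361] 0.0186 0.0068
collar (array([0.44938023, 0.15253979]), np.float64(0.03596349898546561), np.float64(0.004440715891179415)) 4862.5
hoop (array([0.44812841, 0.1357206 ]), np.float64(0.050025089167358344), np.float64(0.00018972513695092016)) [112  95]
z collar 0.14956550393584642
```

View pics/m.png

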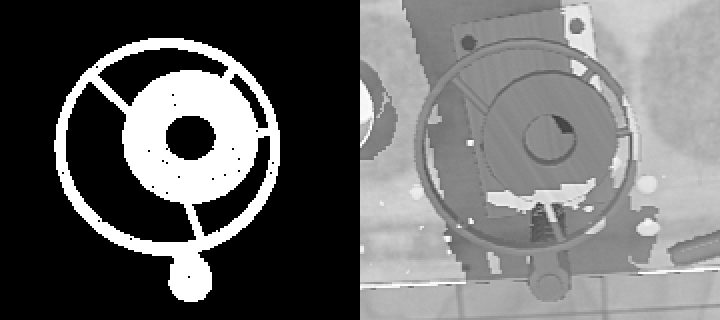

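The mask and grey crop show the collar with its round hole clearly. The fit gives the hole at (0.442, 0.146), r 10.9 mm, and the hoop axis at (0.448, 0.136), which is 11.9 mm away as specified. Next I go above the brush.

Emit:
{"op": "jog_arm", "data": {
  "steps": [
    {"delta_rot": [0, 0, 0], "linear": [-0.0033, -0.0427, 0], "grip": 0.085},
    {"delta_rot": [0, 0, 0], "linear": [-0.0033, -0.0427, 0], "grip": 0.085},
    {"delta_rot": [0, 0, 0], "linear": [-0.0033, -0.0427, 0], "grip": 0.085},
    {"delta_rot": [0, 0, 0], "linear": [-0.0033, -0.0427, 0], "grip": 0.085},
    {"delta_rot": [0, 0, 0], "linear": [-0.0033, -0.0427, 0], "grip": 0.085},
    {"delta_rot": [0, 0, 0], "linear": [-0.0033, -0.0427, 0], "grip": 0.085},
    {"delta_rot": [0, 0, 0], "linear": [-0.0033, -0.0427, 0], "grip": 0.085},
    {"delta_rot": [0, 0, 0], "linear": [0, 0, 0], "grip": 0.085},
    {"delta_rot": [0, 0, 0], "linear": [0, 0, 0], "grip": 0.085}
  ]
}}

```text
t: 2.55
tool_pos: [0.438, -0.1553, 0.301]
tool_rot: [-0.088, -3.14, -0.002]
contact_force: [0.1, -0.1, -0.2]
opening: 0.0852
grip_force: 0.0
```

```bash
python3 - <<'E'
from h import *
im,d,o=snap("wrist","w2");print(o["tool_pos"].round(4))
P=cloud("wrist",d,o)
m=(P[...,2]>.13)&(P[...,2]<.225)&(abs(P[...,1]+.157)<.04)&(abs(P[...,0]-.44)<.05)&(d>0)
Q=P[m];print(len(Q),Q.min(0).round(4),Q.max(0).round(4))
t=Q[Q[:,2]>.2];print("top",np.percentile(t,[1,50,99],axis=0).round(4),cv2.minAreaRect((t[:,:2]*1000).astype(np.float32)))
for lo in np.arange(.13,.22,.01):
    q=Q[abs(Q[:,2]-lo)<.005]
    if len(q)>5: print(round(lo,3),len(q),q.min(0).round(4),q.max(0).round(4),cv2.minAreaRect((q[:,:2]*1000).astype(np.float32)))
cv2.imwrite("pics/w2c.png",im[80:400,120:520,::-1])
E
```

```text
[ 0.438  -0.1553  0.301 ]
4233 [ 0.4202 -0.1878  0.1411] [ 0.4637 -0.1334  0.2135]
top [[ 0.4252 -0.1856  0.2007]
 [ 0.4369 -0.1608  0.2067]
 [ 0.4622 -0.1372  0.2125]] ((444.1020812988281, -161.39553833007812), (50.781070709228516, 37.535648345947266), 86.72893524169922)
0.14 53 [ 0.4202 -0.1808  0.1411] [ 0.4244 -0.134   0.145 ] ((422.0697326660156, -157.33775329589844), (46.88744354248047, 1.8989440202713013), 86.52928161621094)
0.15 168 [ 0.4204 -0.1812  0.145 ] [ 0.4594 -0.1334  0.1546] ((429.58917236328125, -151.01593017578125), (54.23138427734375, 30.563297271728516), 46.13357162475586)
0.16 217 [ 0.4212 -0.1816  0.1552] [ 0.4599 -0.1335  0.1649] ((440.6126403808594, -158.36712646484375), (48.383365631103516, 36.92366409301758), 86.7435302734375)
0.17 248 [ 0.4219 -0.1823  0.165 ] [ 0.4613 -0.1341  0.175 ] ((441.7077331542969, -159.05081176757812), (48.39506149291992, 37.64583969116211), 86.81681823730469)
0.18 351 [ 0.4225 -0.1824  0.175 ] [ 0.4617 -0.1344  0.185 ] ((442.0149230957031, -159.4514617919922), (48.34450912475586, 37.174564361572266), 85.841796875)
0.19 499 [ 0.4231 -0.1828  0.185 ] [ 0.462  -0.1348  0.195 ] ((442.8033752441406, -159.48214721679688), (48.172237396240234, 37.73697280883789), 87.4161148071289)
0.2 921 [ 0.4241 -0.1875  0.195 ] [ 0.4637 -0.1353  0.205 ] ((443.82464599609375, -161.35166931152344), (50.90912628173828, 37.801151275634766), 87.12651824951172)
0.21 1776 [ 0.4247 -0.1878  0.205 ] [ 0.4626 -0.1357  0.2135] ((443.95452880859375, -161.57452392578125), (50.229156494140625, 36.992576599121094), 86.44267272949219)
```

View pics/w2c.png

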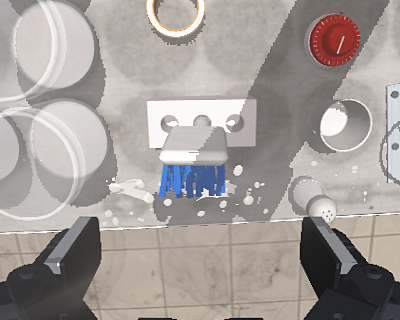

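The head top is centred at about wrist-crop (195,155), standing free over the block. At grip height its centre is (0.442,-0.1595), the width is 51 mm at yaw 86.7°, and it leans about 3.8° forward and 2° to -y. I'll tilt to match, then descend.

Emit:
{"op": "jog_arm", "data": {
  "steps": [
    {"delta_rot": [-1.7, 3.8, 0], "linear": [0, 0, 0], "grip": 0.085},
    {"delta_rot": [0, 0, 0], "linear": [-0.0087, -0.008, 0], "grip": 0.085},
    {"delta_rot": [0, 0, 0], "linear": [0, 0, 0.03], "grip": 0.085},
    {"delta_rot": [0, 0, 0], "linear": [0, 0, 0.03], "grip": 0.085},
    {"delta_rot": [0, 0, 0], "linear": [0, 0, 0.03], "grip": 0.085},
    {"delta_rot": [0, 0, 0], "linear": [0, 0, 0.03], "grip": 0.085},
    {"delta_rot": [0, 0, 0], "linear": [0, 0, 0.0255], "grip": 0.085},
    {"delta_rot": [0, 0, 0], "linear": [0, 0, 0], "grip": 0.06},
    {"delta_rot": [0, 0, 0], "linear": [0, 0, 0], "grip": 0.06},
    {"delta_rot": [0, 0, 0], "linear": [0, 0, 0], "grip": 0.06}
  ]
}}

```text
t: 3.6
tool_pos: [0.438, -0.1599, 0.1574]
tool_rot: [-0.085, -3.078, -0.046]
contact_force: [0.1, 0.6, 0.5]
opening: 0.0599
grip_force: 0.0
```

```bash
python3 - <<'E'
from h import *
im,d,o=snap("wrist","w3");print(o["tool_pos"].round(4),Ro.from_rotvec(o["tool_rot"]).as_matrix().round(3))
P=cloud("wrist",d,o)
m=(P[...,2]>.13)&(P[...,2]<.225)&(abs(P[...,1]+.157)<.04)&(abs(P[...,0]-.44)<.05)&(d>0)
b=m&(im[...,2].astype(int)-im[...,0]>60)|m&(im.min(2)>150);Q=P[b]
print(len(Q),np.percentile(Q,[2,50,98],axis=0).round(4))
cv2.imwrite("pics/w3.png",cv2.resize(im[:,:,::-1],(480,360)))
E
```

```text
[ 0.438  -0.1599  0.1574] [[-0.997  0.056 -0.061]
 [ 0.054  0.998  0.031]
 [ 0.063  0.028 -0.998]]
18136 [[ 0.4215 -0.1939  0.1472]
 [ 0.4267 -0.161   0.1991]
 [ 0.4576 -0.1377  0.2119]]
```

View pics/w3.png

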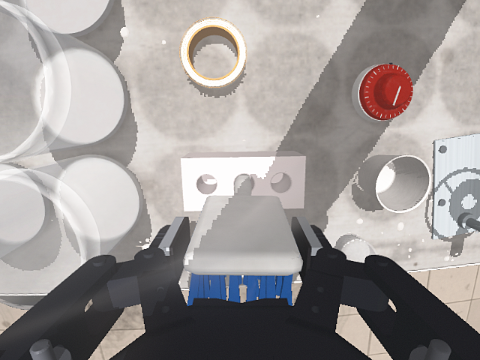

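The head at (245,240) sits centred between the two pads (175,240 and 315,240). I'll close gently, then lift.

Emit:
{"op": "jog_arm", "data": {
  "steps": [
    {"delta_rot": [0, 0, 0], "linear": [0, 0, 0], "grip": 0.05},
    {"delta_rot": [0, 0, 0], "linear": [0, 0, 0], "grip": 0.04},
    {"delta_rot": [0, 0, 0], "linear": [0, 0, 0], "grip": 0.04},
    {"delta_rot": [0, 0, 0], "linear": [0, 0, 0], "grip": 0.04},
    {"delta_rot": [0, 0, 0], "linear": [0, 0, 0], "grip": 0.04}
  ],
  "newtons": 45
}}

```text
t: 4.15
tool_pos: [0.4376, -0.1598, 0.1571]
tool_rot: [-0.087, -3.077, -0.048]
contact_force: [0.1, 1.2, 6.2]
opening: 0.0492
grip_force: 45.7
```

Emit:
{"op": "jog_arm", "data": {
  "steps": [
    {"delta_rot": [0, 0, 0], "linear": [0.0006, 0.0003, -0.01], "grip": 0.04},
    {"delta_rot": [0, 0, 0], "linear": [0.0013, 0.0006, -0.02], "grip": 0.04},
    {"delta_rot": [0, 0, 0], "linear": [0.0016, 0.0007, -0.025], "grip": 0.04},
    {"delta_rot": [0, 0, 0], "linear": [0.0016, 0.0007, -0.025], "grip": 0.04},
    {"delta_rot": [0, 0, 0], "linear": [0.0016, 0.0007, -0.025], "grip": 0.04},
    {"delta_rot": [0, 0, 0], "linear": [0.0016, 0.0007, -0.025], "grip": 0.04},
    {"delta_rot": [0, 0, 0], "linear": [0.0016, 0.0007, -0.025], "grip": 0.04},
    {"delta_rot": [0, 0, 0], "linear": [0.0013, 0.0006, -0.02], "grip": 0.04},
    {"delta_rot": [0, 0, 0], "linear": [0, 0, 0], "grip": 0.04},
    {"delta_rot": [0, 0, 0], "linear": [0, 0, 0], "grip": 0.04}
  ]
}}

```text
t: 5.15
tool_pos: [0.4369, -0.16, 0.3305]
tool_rot: [-0.087, -3.075, -0.048]
contact_force: [-0.3, 0.6, -1.2]
opening: 0.0491
grip_force: 46.5
```

```bash
cat > meas.py <<'E'
from h import *
import sys
tag=sys.argv[1]
im,d,o=snap("scene","s"+tag);tp=o["tool_pos"];print(tp.round(4),o["contact_force"].round(2),o["opening"])
print(Ro.from_rotvec(o["tool_rot"]).as_matrix().round(3))
P=cloud("scene",d)
m=(np.linalg.norm(P[...,:2]-tp[:2],axis=2)<.05)&(P[...,2]<tp[2]-.022)&(P[...,2]>tp[2]-.17)&(d>0)
# handle silhouette per image row -> centre line
K,D,R,t=cam("scene")
rows=[];
for v in range(480):
    u=np.where(m[v])[0]
    if len(u)>=2: rows.append((v,u.min(),u.max(),P[v,u].mean(0)))
for v,a,b,p in rows[::3]: print(v,a,b,p.round(4))
w,h=60,90
c=proj("scene",tp-[0,0,.06])[0].astype(int);print(c)
cv2.imwrite(f"pics/s{tag}c.png",cv2.resize(im[c[1]-70:c[1]+70,c[0]-70:c[0]+70,::-1],None,fx=4,fy=4,interpolation=cv2.INTER_CUBIC))
E
python3 meas.py 1
```

```text
[ 0.4369 -0.16    0.3305] [-0.34  0.58 -1.25] 0.04907253276223829
[[-0.996  0.057 -0.065]
 [ 0.055  0.998  0.033]
 [ 0.066  0.029 -0.997]]
194 300 301 [ 0.4276 -0.165   0.3068]
197 299 303 [ 0.4346 -0.162   0.2941]
200 299 303 [ 0.4339 -0.162   0.2851]
203 299 303 [ 0.4322 -0.1627  0.2764]
206 299 303 [ 0.4321 -0.1624  0.267 ]
209 299 303 [ 0.4324 -0.1618  0.2573]
212 298 303 [ 0.4326 -0.1596  0.2472]
215 298 303 [ 0.4283 -0.1619  0.2399]
218 298 303 [ 0.4299 -0.1605  0.2293]
221 298 303 [ 0.4281 -0.1612  0.2205]
224 298 303 [ 0.4293 -0.1601  0.21  ]
227 298 303 [ 0.4296 -0.1595  0.2   ]
230 298 302 [ 0.4294 -0.1575  0.1899]
233 299 302 [ 0.4288 -0.1592  0.1806]
[301 204]
```

View pics/s1c.png

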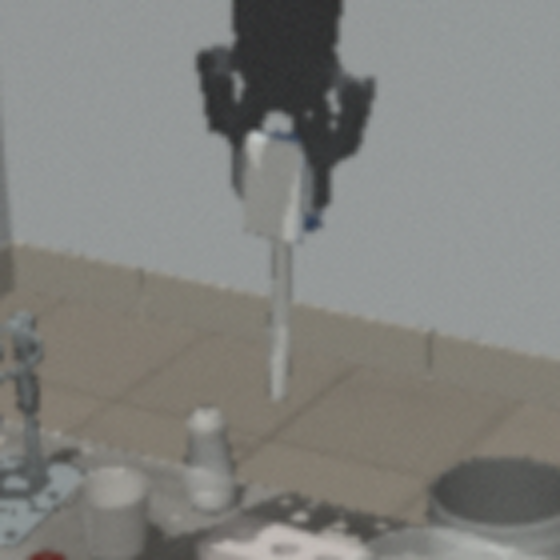

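The brush is held upright and clear of the block, with the handle end near scene-crop (278,398). I'll measure the handle in the tool frame with the wrist camera.

```bash
cat > hm.py <<'E'
from h import *
import sys
im,d,o=snap("wrist",sys.argv[1]);tp=o["tool_pos"]
P=cloud("wrist",d,o)
m=(np.linalg.norm(P[...,:2]-tp[:2],axis=2)<.04)&(P[...,2]<tp[2]-.022)&(P[...,2]>tp[2]-.16)&(d>0)
n,l,st,_=cv2.connectedComponentsWithStats(m.astype(np.uint8));i=1+np.argmax(st[1:,4]);m=l==i
print(tp.round(4),"bbox",st[i])
for v in range(st[i][1],st[i][1]+st[i][3],4):
    u=np.where(m[v])[0]
    if len(u)>2:
        p=np.median(P[v,u],0)
        L=plane("wrist",[[u.min()-.5,v],[u.max()+.5,v]],p[2],o)
        print(v,u.min(),u.max(),p.round(4),"midline",L.mean(0).round(4),"w",round(L[1,1]-L[0,1],4))
E
python3 hm.py w4
```

```text
[ 0.4366 -0.1597  0.3295] bbox [311 227  25  34 685]
227 320 326 [ 0.4272 -0.153   0.1827] midline [ 0.4273 -0.153   0.1827] w 0.006
231 317 330 [ 0.427  -0.1534  0.2024] midline [ 0.427  -0.1533  0.2024] w 0.0113
235 315 332 [ 0.4274 -0.154   0.2163] midline [ 0.4275 -0.1539  0.2163] w 0.0138
239 313 333 [ 0.4278 -0.1549  0.2289] midline [ 0.4278 -0.1548  0.2289] w 0.0154
243 313 334 [ 0.4288 -0.155   0.2383] midline [ 0.4287 -0.1549  0.2383] w 0.0155
247 312 334 [ 0.4296 -0.1557  0.2458] midline [ 0.4298 -0.1556  0.2458] w 0.0158
251 311 335 [ 0.4308 -0.156   0.2535] midline [ 0.4307 -0.1559  0.2535] w 0.0166
255 312 334 [ 0.4313 -0.1564  0.2613] midline [ 0.4314 -0.1563  0.2613] w 0.0148
259 312 334 [ 0.4318 -0.1567  0.2693] midline [ 0.4318 -0.1566  0.2693] w 0.0143
```

Emit:
{"op": "jog_arm", "data": {
  "steps": [
    {"delta_rot": [1.9, -3.8, 0], "linear": [0, 0, -0.008], "grip": 0.04},
    {"delta_rot": [0, 0, 0], "linear": [0.0016, 0.0338, 0], "grip": 0.04},
    {"delta_rot": [0, 0, 0], "linear": [0.0016, 0.0338, 0], "grip": 0.04},
    {"delta_rot": [0, 0, 0], "linear": [0.0016, 0.0338, 0], "grip": 0.04},
    {"delta_rot": [0, 0, 0], "linear": [0.0016, 0.0338, 0], "grip": 0.04},
    {"delta_rot": [0, 0, 0], "linear": [0.0016, 0.0338, 0], "grip": 0.04},
    {"delta_rot": [0, 0, 0], "linear": [0.0016, 0.0338, 0], "grip": 0.04},
    {"delta_rot": [0, 0, 0], "linear": [0.0016, 0.0338, 0], "grip": 0.04},
    {"delta_rot": [0, 0, 0], "linear": [0.0016, 0.0338, 0], "grip": 0.04},
    {"delta_rot": [0, 0, 0], "linear": [0.0016, 0.0338, 0], "grip": 0.04}
  ]
}}

```text
t: 6.25
tool_pos: [0.4394, 0.1457, 0.3358]
tool_rot: [-0.088, -3.138, 0.007]
contact_force: [-0.3, -0.4, -1.5]
opening: 0.0488
grip_force: 46.6
```

Emit:
{"op": "jog_arm", "data": {
  "steps": [
    {"delta_rot": [0, 0, 0], "linear": [0, 0, 0], "grip": 0.04},
    {"delta_rot": [0, 0, 0], "linear": [0, 0, 0], "grip": 0.04},
    {"delta_rot": [0, 0, 0], "linear": [0, 0, 0], "grip": 0.04}
  ]
}}

```text
t: 6.55
tool_pos: [0.44, 0.1436, 0.3368]
tool_rot: [-0.089, -3.139, 0.007]
contact_force: [-0.1, -0.4, -1.0]
opening: 0.049
grip_force: 46.7
```

```bash
python3 hm.py w5; python3 meas.py 2; python3 - <<'E'
import cv2
im=cv2.imread("pics/w5.png")[150:330,220:420];s=cv2.imread("pics/s2c.png")[80:440,80:520]
cv2.imwrite("pics/w5c.png",cv2.hconcat([cv2.resize(im,(400,360),interpolation=2),cv2.resize(s,(400,360))]))
E
```

```text
[0.44   0.1436 0.3368] bbox [311 227  25  34 683]
227 320 326 [0.4399 0.1448 0.19  ] midline [0.4399 0.1448 0.19  ] w 0.006
231 317 330 [0.4384 0.1452 0.21  ] midline [0.4383 0.1452 0.21  ] w 0.0113
235 315 332 [0.4383 0.1448 0.2223] midline [0.4383 0.1451 0.2223] w 0.0139
239 313 333 [0.4377 0.1448 0.2359] midline [0.4376 0.1447 0.2359] w 0.0154
243 313 334 [0.4381 0.1451 0.2445] midline [0.4381 0.145  0.2445] w 0.0156
247 312 334 [0.4382 0.1447 0.2532] midline [0.4384 0.1446 0.2532] w 0.0157
251 311 335 [0.439  0.1446 0.2595] midline [0.4392 0.1446 0.2595] w 0.0167
255 312 334 [0.4392 0.1446 0.2673] midline [0.4394 0.1445 0.2673] w 0.0149
259 312 334 [0.4388 0.1448 0.2767] midline [0.4389 0.1445 0.2767] w 0.0142
[0.4401 0.1434 0.3371] [-0.52  0.07 -0.94] 0.048747947134817636
[[-0.998  0.057 -0.001]
 [ 0.057  0.998 -0.004]
 [ 0.001 -0.004 -1.   ]]
175 215 219 [0.4362 0.1386 0.3095]
178 216 219 [0.4356 0.1374 0.3   ]
181 216 220 [0.4429 0.1426 0.2864]
184 217 220 [0.4368 0.1368 0.2797]
187 217 221 [0.4408 0.1394 0.2676]
190 217 221 [0.4374 0.1377 0.2591]
193 217 222 [0.438  0.1375 0.2488]
196 217 222 [0.4393 0.1398 0.2376]
199 218 223 [0.4383 0.1362 0.2284]
202 218 223 [0.4412 0.1399 0.2162]
205 219 223 [0.4414 0.1382 0.2061]
208 219 223 [0.4393 0.1387 0.1965]
211 220 222 [0.4424 0.1425 0.1839]
[217 184]
```

View pics/w5c.png

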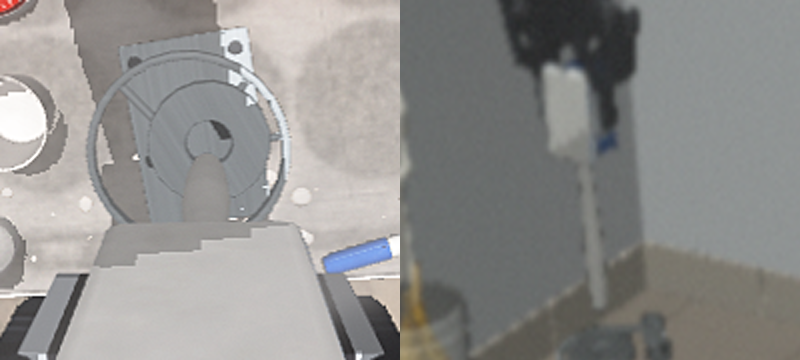

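The wrist view shows the handle end at crop (205,155) just over the collar hole at (210,140). The handle is nearly vertical and its tip is at about (0.444,0.145). I'll correct by (-1.6,+1) mm and descend to just above the collar.

Emit:
{"op": "jog_arm", "data": {
  "steps": [
    {"delta_rot": [0, 0, 0], "linear": [0.0017, 0.001, 0.01], "grip": 0.04},
    {"delta_rot": [0, 0, 0], "linear": [0, 0, 0.01], "grip": 0.04},
    {"delta_rot": [0, 0, 0], "linear": [0, 0, 0.008], "grip": 0.04},
    {"delta_rot": [0, 0, 0], "linear": [0, 0, 0], "grip": 0.04},
    {"delta_rot": [0, 0, 0], "linear": [0, 0, 0], "grip": 0.04},
    {"delta_rot": [0, 0, 0], "linear": [0, 0, 0], "grip": 0.04}
  ]
}}

```text
t: 7.25
tool_pos: [0.4387, 0.1454, 0.3101]
tool_rot: [0.088, 3.14, -0.005]
contact_force: [-0.2, -0.3, -0.6]
opening: 0.0485
grip_force: 46.7
```

```bash
python3 hm.py w6|sed -n 1,6p;  python3 - <<'E'
from h import *
im,d,o=load("w6");print(proj("wrist",[[.4424,.1462,.152],[.4424-.011,.1462,.152],[.4424,.1462+.011,.152],[.4424,.1462-.011,.152]],o).round(1))
s=np.load("pics/w6.npz")["im"]
top,_=ctrl.get_image("scene")
c=proj("scene",[.4424,.1462,.152])[0].astype(int)
cv2.imwrite("pics/w6c.png",cv2.hconcat([cv2.resize(im[190:290,270:380,::-1],(400,364),interpolation=2),cv2.resize(top[c[1]-40:c[1]+24,c[0]-35:c[0]+35,::-1],(400,364),interpolation=2)]))
E
```

```text
[0.4387 0.1454 0.3101] bbox [ 290  196   66   65 2242]
200 308 337 [0.4175 0.1466 0.1506] midline [0.4176 0.1475 0.1506] w 0.0264
204 302 344 [0.4212 0.1491 0.1508] midline [0.4212 0.1478 0.1508] w 0.038
208 298 346 [0.4247 0.1458 0.1506] midline [0.4247 0.1467 0.1506] w 0.0435
212 295 349 [0.4283 0.1474 0.1507] midline [0.4283 0.1465 0.1507] w 0.0489
216 293 353 [0.432  0.1485 0.1508] midline [0.432  0.1472 0.1508] w 0.0544
[[322.6 227.7]
 [321.9 215.7]
 [334.8 227. ]
 [310.3 228.3]]
```

View pics/w6c.png

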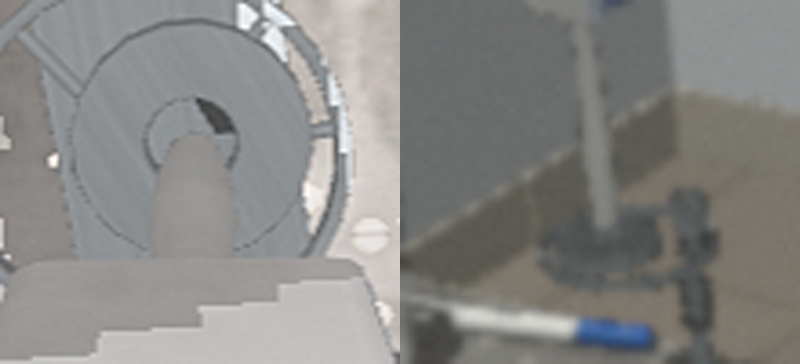

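The handle end at crop (193,140) is laterally over the hole at (192,142). The limb geometry puts it about 2 mm too far in +x, so I'll shift -2 mm and feel downward in short strokes.

Emit:
{"op": "jog_arm", "data": {
  "steps": [
    {"delta_rot": [0, 0, 0], "linear": [0.002, 0, 0], "grip": 0.04},
    {"delta_rot": [0, 0, 0], "linear": [0, 0, 0.002], "grip": 0.04},
    {"delta_rot": [0, 0, 0], "linear": [0, 0, 0.002], "grip": 0.04},
    {"delta_rot": [0, 0, 0], "linear": [0, 0, 0.002], "grip": 0.04},
    {"delta_rot": [0, 0, 0], "linear": [0, 0, 0.002], "grip": 0.04},
    {"delta_rot": [0, 0, 0], "linear": [0, 0, 0.002], "grip": 0.04},
    {"delta_rot": [0, 0, 0], "linear": [0, 0, 0], "grip": 0.04},
    {"delta_rot": [0, 0, 0], "linear": [0, 0, 0], "grip": 0.04}
  ]
}}

```text
t: 8.15
tool_pos: [0.4365, 0.1455, 0.2996]
tool_rot: [-0.088, -3.14, 0.006]
contact_force: [-0.8, -0.6, -0.9]
opening: 0.0491
grip_force: 46.7
```

Emit:
{"op": "jog_arm", "data": {
  "steps": [
    {"delta_rot": [0, 0, 0], "linear": [0, 0, 0.001], "grip": 0.04},
    {"delta_rot": [0, 0, 0], "linear": [0, 0, 0.001], "grip": 0.04},
    {"delta_rot": [0, 0, 0], "linear": [0, 0, 0.001], "grip": 0.04},
    {"delta_rot": [0, 0, 0], "linear": [0, 0, 0.001], "grip": 0.04},
    {"delta_rot": [0, 0, 0], "linear": [0, 0, 0], "grip": 0.04},
    {"delta_rot": [0, 0, 0], "linear": [0, 0, 0], "grip": 0.04}
  ]
}}

```text
t: 8.75
tool_pos: [0.4365, 0.1455, 0.2957]
tool_rot: [-0.088, -3.14, 0.006]
contact_force: [0.1, 0.4, -0.4]
opening: 0.0488
grip_force: 46.7
```

Emit:
{"op": "jog_arm", "data": {
  "steps": [
    {"delta_rot": [0, 0, 0], "linear": [0, 0, 0.001], "grip": 0.04},
    {"delta_rot": [0, 0, 0], "linear": [0, 0, 0.001], "grip": 0.04},
    {"delta_rot": [0, 0, 0], "linear": [0, 0, 0.001], "grip": 0.04},
    {"delta_rot": [0, 0, 0], "linear": [0, 0, 0.001], "grip": 0.04},
    {"delta_rot": [0, 0, 0], "linear": [0, 0, 0.001], "grip": 0.04},
    {"delta_rot": [0, 0, 0], "linear": [0, 0, 0.001], "grip": 0.04},
    {"delta_rot": [0, 0, 0], "linear": [0, 0, 0], "grip": 0.04}
  ]
}}

```text
t: 9.45
tool_pos: [0.4364, 0.1454, 0.2895]
tool_rot: [-0.088, -3.14, 0.006]
contact_force: [-0.4, 0.3, -0.6]
opening: 0.0487
grip_force: 46.7
```

Emit:
{"op": "jog_arm", "data": {
  "steps": [
    {"delta_rot": [0, 0, 0], "linear": [0, 0, 0.001], "grip": 0.04},
    {"delta_rot": [0, 0, 0], "linear": [0, 0, 0.001], "grip": 0.04},
    {"delta_rot": [0, 0, 0], "linear": [0, 0, 0.001], "grip": 0.04},
    {"delta_rot": [0, 0, 0], "linear": [0, 0, 0.001], "grip": 0.04},
    {"delta_rot": [0, 0, 0], "linear": [0, 0, 0.001], "grip": 0.04},
    {"delta_rot": [0, 0, 0], "linear": [0, 0, 0], "grip": 0.04}
  ]
}}

```text
t: 10.05
tool_pos: [0.4364, 0.1454, 0.2845]
tool_rot: [-0.088, -3.14, 0.006]
contact_force: [0.6, 0.2, -0.2]
opening: 0.0489
grip_force: 46.7
```

Emit:
{"op": "jog_arm", "data": {
  "steps": [
    {"delta_rot": [0, 0, 0], "linear": [0, 0, 0.001], "grip": 0.04},
    {"delta_rot": [0, 0, 0], "linear": [0, 0, 0.001], "grip": 0.04},
    {"delta_rot": [0, 0, 0], "linear": [0, 0, 0.001], "grip": 0.04},
    {"delta_rot": [0, 0, 0], "linear": [0, 0, 0.001], "grip": 0.04},
    {"delta_rot": [0, 0, 0], "linear": [0, 0, 0.001], "grip": 0.04},
    {"delta_rot": [0, 0, 0], "linear": [0, 0, 0.001], "grip": 0.04},
    {"delta_rot": [0, 0, 0], "linear": [0, 0, 0], "grip": 0.04}
  ]
}}

```text
t: 10.75
tool_pos: [0.4368, 0.1451, 0.279]
tool_rot: [0.088, 3.14, -0.007]
contact_force: [0.5, -0.8, 0.9]
opening: 0.0489
grip_force: 46.7
```

Emit:
{"op": "jog_arm", "data": {
  "steps": [
    {"delta_rot": [0, 0, 0], "linear": [0, 0, 0.001], "grip": 0.04},
    {"delta_rot": [0, 0, 0], "linear": [0, 0, 0.001], "grip": 0.04},
    {"delta_rot": [0, 0, 0], "linear": [0, 0, 0.001], "grip": 0.04},
    {"delta_rot": [0, 0, 0], "linear": [0, 0, 0.001], "grip": 0.04},
    {"delta_rot": [0, 0, 0], "linear": [0, 0, 0.001], "grip": 0.04},
    {"delta_rot": [0, 0, 0], "linear": [0, 0, 0], "grip": 0.04}
  ]
}}

```text
t: 11.35
tool_pos: [0.4368, 0.1451, 0.2741]
tool_rot: [0.088, 3.139, -0.007]
contact_force: [0.7, -2.8, 4.0]
opening: 0.049
grip_force: 46.9
```

Emit:
{"op": "jog_arm", "data": {
  "steps": [
    {"delta_rot": [0, 0, 0], "linear": [0, 0, 0.001], "grip": 0.04},
    {"delta_rot": [0, 0, 0], "linear": [0, 0, 0.001], "grip": 0.04},
    {"delta_rot": [0, 0, 0], "linear": [0, 0, 0.001], "grip": 0.04},
    {"delta_rot": [0, 0, 0], "linear": [0, 0, 0.001], "grip": 0.04},
    {"delta_rot": [0, 0, 0], "linear": [0, 0, 0], "grip": 0.04}
  ]
}}

```text
t: 11.85
tool_pos: [0.4371, 0.145, 0.2704]
tool_rot: [0.088, 3.138, -0.007]
contact_force: [1.5, -4.1, 6.2]
opening: 0.049
grip_force: 47.0
```

```bash
python3 - <<'E'
from h import *
o=ctrl.get_obs();print(o["contact_force"].round(2),o["wrist_torque"].round(2),o["tool_pos"].round(4))
im,d,o=snap("wrist","w7");P=cloud("wrist",d,o)
m=(abs(P[...,2]-.148)<.012)&(np.linalg.norm(P[...,:2]-[.4424,.1462],axis=2)<.033)
print("collar z",np.median(P[m][:,2]),"before .1506")
E
```

```text
[ 1.48 -4.06  6.17] [-1.21 -0.47 -0.05] [0.4371 0.145  0.2704]
collar z 0.1455867236953411 before .1506
```

Emit:
{"op": "jog_arm", "data": {
  "steps": [
    {"delta_rot": [0, 0, 0], "linear": [-0.0005, -0.001, 0], "grip": 0.04},
    {"delta_rot": [0, 0, 0], "linear": [-0.0005, -0.001, 0], "grip": 0.04},
    {"delta_rot": [0, 0, 0], "linear": [0, 0, 0], "grip": 0.04},
    {"delta_rot": [0, 0, 0], "linear": [0, 0, 0], "grip": 0.04}
  ]
}}

```text
t: 12.3
tool_pos: [0.4372, 0.1433, 0.2689]
tool_rot: [-0.088, -3.139, 0.006]
contact_force: [1.9, -1.9, 1.1]
opening: 0.049
grip_force: 46.8
```

Emit:
{"op": "jog_arm", "data": {
  "steps": [
    {"delta_rot": [0, 0, 0], "linear": [-0.0005, -0.0005, 0.001], "grip": 0.04},
    {"delta_rot": [0, 0, 0], "linear": [0, 0, 0.001], "grip": 0.04},
    {"delta_rot": [0, 0, 0], "linear": [0, 0, 0.001], "grip": 0.04},
    {"delta_rot": [0, 0, 0], "linear": [0, 0, 0.001], "grip": 0.04},
    {"delta_rot": [0, 0, 0], "linear": [0, 0, 0.001], "grip": 0.04},
    {"delta_rot": [0, 0, 0], "linear": [0, 0, 0], "grip": 0.04}
  ]
}}

```text
t: 12.9
tool_pos: [0.4378, 0.143, 0.2648]
tool_rot: [-0.088, -3.14, 0.005]
contact_force: [0.9, -1.8, 4.4]
opening: 0.0487
grip_force: 47.0
```

```bash
cat > cz.py <<'E'
from h import *
im,d,o=snap("wrist","wz");P=cloud("wrist",d,o)
m=(abs(P[...,2]-.146)<.014)&(np.linalg.norm(P[...,:2]-[.4424,.1462],axis=2)<.033)
q=P[m];print(o["contact_force"].round(1),o["wrist_torque"].round(2),"tool",o["tool_pos"].round(4),"collar z",np.median(q[:,2]).round(4),len(q))
E
python3 cz.py
```

```text
[ 0.9 -1.8  4.4] [-0.4  -0.28  0.01] tool [0.4378 0.143  0.2648] collar z 0.1481 3135
```

Emit:
{"op": "jog_arm", "data": {
  "steps": [
    {"delta_rot": [0, 0, 0], "linear": [-0.0004, -0.0005, 0.001], "grip": 0.04},
    {"delta_rot": [0, 0, 0], "linear": [0, 0, 0.001], "grip": 0.04},
    {"delta_rot": [0, 0, 0], "linear": [0, 0, 0.001], "grip": 0.04},
    {"delta_rot": [0, 0, 0], "linear": [0, 0, 0.001], "grip": 0.04},
    {"delta_rot": [0, 0, 0], "linear": [0, 0, 0.001], "grip": 0.04},
    {"delta_rot": [0, 0, 0], "linear": [0, 0, 0], "grip": 0.04}
  ]
}}

```text
t: 13.55
tool_pos: [0.4382, 0.1427, 0.26]
tool_rot: [-0.088, -3.14, 0.004]
contact_force: [0.0, 1.0, 6.3]
opening: 0.049
grip_force: 47.3
```

```bash
python3 cz.py
```

```text
[0.  1.  6.3] [ 0.02 -0.04 -0.02] tool [0.4382 0.1427 0.26  ] collar z 0.1465 3169
```

Emit:
{"op": "jog_arm", "data": {
  "steps": [
    {"delta_rot": [0, 0, 0], "linear": [0, 0.0006, 0.001], "grip": 0.04},
    {"delta_rot": [0, 0, 0], "linear": [0, 0, 0.001], "grip": 0.04},
    {"delta_rot": [0, 0, 0], "linear": [0, 0, 0.001], "grip": 0.04},
    {"delta_rot": [0, 0, 0], "linear": [0, 0, 0.001], "grip": 0.04},
    {"delta_rot": [0, 0, 0], "linear": [0, 0, 0], "grip": 0.04}
  ]
}}

```text
t: 14.1
tool_pos: [0.4383, 0.143, 0.2558]
tool_rot: [0.088, 3.14, -0.005]
contact_force: [-0.0, 0.4, 5.9]
opening: 0.0488
grip_force: 47.2
```

```bash
python3 cz.py
```

```text
[-0.   0.4  5.9] [-0.11 -0.09 -0.01] tool [0.4383 0.143  0.2558] collar z 0.1465 3213
```

Emit:
{"op": "jog_arm", "data": {
  "steps": [
    {"delta_rot": [0, 0, 0], "linear": [0, 0, 0.001], "grip": 0.04},
    {"delta_rot": [0, 0, 0], "linear": [0, 0, 0.001], "grip": 0.04},
    {"delta_rot": [0, 0, 0], "linear": [0, 0, 0.001], "grip": 0.04},
    {"delta_rot": [0, 0, 0], "linear": [0, 0, 0.001], "grip": 0.04},
    {"delta_rot": [0, 0, 0], "linear": [0, 0, 0.001], "grip": 0.04},
    {"delta_rot": [0, 0, 0], "linear": [0, 0, 0.001], "grip": 0.04},
    {"delta_rot": [0, 0, 0], "linear": [0, 0, 0.001], "grip": 0.04}
  ]
}}

```text
t: 14.85
tool_pos: [0.4384, 0.1431, 0.2492]
tool_rot: [0.088, 3.14, -0.004]
contact_force: [-0.3, 0.4, 5.9]
opening: 0.0491
grip_force: 47.3
```

Emit:
{"op": "jog_arm", "data": {
  "steps": [
    {"delta_rot": [0, 0, 0], "linear": [0, 0, 0.001], "grip": 0.04},
    {"delta_rot": [0, 0, 0], "linear": [0, 0, 0.001], "grip": 0.04},
    {"delta_rot": [0, 0, 0], "linear": [0, 0, 0.001], "grip": 0.04},
    {"delta_rot": [0, 0, 0], "linear": [0, 0, 0.001], "grip": 0.04}
  ]
}}

```text
t: 15.25
tool_pos: [0.4385, 0.1432, 0.2453]
tool_rot: [0.088, 3.14, -0.004]
contact_force: [-1.0, 0.3, 6.3]
opening: 0.0491
grip_force: 47.3
```

```bash
python3 cz.py
```

```text
[-1.   0.3  6.3] [0.06 0.01 0.03] tool [0.4385 0.1432 0.2453] collar z 0.1454 3310
```

Emit:
{"op": "jog_arm", "data": {
  "steps": [
    {"delta_rot": [0, 0, 0], "linear": [0.0005, 0, 0.001], "grip": 0.04},
    {"delta_rot": [0, 0, 0], "linear": [0, 0, 0.001], "grip": 0.04},
    {"delta_rot": [0, 0, 0], "linear": [0, 0, 0.001], "grip": 0.04},
    {"delta_rot": [0, 0, 0], "linear": [0, 0, 0.001], "grip": 0.04},
    {"delta_rot": [0, 0, 0], "linear": [0, 0, 0.001], "grip": 0.04},
    {"delta_rot": [0, 0, 0], "linear": [0, 0, 0.001], "grip": 0.04}
  ]
}}

```text
t: 15.9
tool_pos: [0.4381, 0.1432, 0.2393]
tool_rot: [0.088, 3.139, -0.004]
contact_force: [-0.5, 0.6, 5.4]
opening: 0.0493
grip_force: 47.3
```

Emit:
{"op": "jog_arm", "data": {
  "steps": [
    {"delta_rot": [0, 0, 0], "linear": [0.0003, 0, 0.001], "grip": 0.04},
    {"delta_rot": [0, 0, 0], "linear": [0, 0, 0.001], "grip": 0.04},
    {"delta_rot": [0, 0, 0], "linear": [0, 0, 0.001], "grip": 0.04},
    {"delta_rot": [0, 0, 0], "linear": [0, 0, 0.001], "grip": 0.04},
    {"delta_rot": [0, 0, 0], "linear": [0, 0, 0.001], "grip": 0.04},
    {"delta_rot": [0, 0, 0], "linear": [0, 0, 0.001], "grip": 0.04}
  ]
}}

```text
t: 16.5
tool_pos: [0.438, 0.1431, 0.2332]
tool_rot: [0.088, 3.139, -0.004]
contact_force: [1.2, 0.8, 5.6]
opening: 0.0492
grip_force: 47.3
```

```bash
python3 cz.py
```

```text
[1.2 0.8 5.6] [-0.05 -0.31  0.  ] tool [0.438  0.1431 0.2332] collar z 0.1464 3310
```

Emit:
{"op": "jog_arm", "data": {
  "steps": [
    {"delta_rot": [0, 0, 0], "linear": [-0.0004, 0.0003, 0.001], "grip": 0.04},
    {"delta_rot": [0, 0, 0], "linear": [0, 0, 0.0015], "grip": 0.04},
    {"delta_rot": [0, 0, 0], "linear": [0, 0, 0.0015], "grip": 0.04},
    {"delta_rot": [0, 0, 0], "linear": [0, 0, 0.0015], "grip": 0.04},
    {"delta_rot": [0, 0, 0], "linear": [0, 0, 0.0015], "grip": 0.04},
    {"delta_rot": [0, 0, 0], "linear": [0, 0, 0.001], "grip": 0.04}
  ]
}}

```text
t: 17.15
tool_pos: [0.4382, 0.143, 0.2247]
tool_rot: [0.088, 3.14, -0.005]
contact_force: [2.0, 0.1, 4.3]
opening: 0.0489
grip_force: 47.2
```

Emit:
{"op": "jog_arm", "data": {
  "steps": [
    {"delta_rot": [0, 0, 0], "linear": [0, 0, 0.001], "grip": 0.04},
    {"delta_rot": [0, 0, 0], "linear": [0, 0, 0.0015], "grip": 0.04},
    {"delta_rot": [0, 0, 0], "linear": [0, 0, 0.0015], "grip": 0.04},
    {"delta_rot": [0, 0, 0], "linear": [0, 0, 0.0015], "grip": 0.04},
    {"delta_rot": [0, 0, 0], "linear": [0, 0, 0.0015], "grip": 0.04},
    {"delta_rot": [0, 0, 0], "linear": [0, 0, 0.001], "grip": 0.04}
  ]
}}

```text
t: 17.75
tool_pos: [0.438, 0.143, 0.2166]
tool_rot: [0.088, 3.14, -0.006]
contact_force: [4.0, -0.9, 5.2]
opening: 0.0488
grip_force: 47.2
```

```bash
python3 cz.py
```

```text
[ 4.  -0.9  5.2] [-0.2  -0.85  0.01] tool [0.438  0.143  0.2166] collar z 0.1469 3259
```

Emit:
{"op": "jog_arm", "data": {
  "steps": [
    {"delta_rot": [0, 0, 0], "linear": [-0.001, 0, 0], "grip": 0.04},
    {"delta_rot": [0, 0, 0], "linear": [-0.0008, 0, 0.001], "grip": 0.04},
    {"delta_rot": [0, 0, 0], "linear": [0, 0, 0.001], "grip": 0.04},
    {"delta_rot": [0, 0, 0], "linear": [0, 0, 0.001], "grip": 0.04}
  ]
}}

```text
t: 18.2
tool_pos: [0.4395, 0.1429, 0.2135]
tool_rot: [-0.088, -3.14, 0.006]
contact_force: [2.4, -0.2, 3.9]
opening: 0.0487
grip_force: 47.2
```

Emit:
{"op": "jog_arm", "data": {
  "steps": [
    {"delta_rot": [0, 0, 0], "linear": [-0.0008, 0, 0.001], "grip": 0.04},
    {"delta_rot": [0, 0, 0], "linear": [-0.0008, 0, 0.001], "grip": 0.04},
    {"delta_rot": [0, 0, 0], "linear": [-0.0002, 0, 0.0015], "grip": 0.04},
    {"delta_rot": [0, 0, 0], "linear": [-0.0002, 0, 0.0015], "grip": 0.04},
    {"delta_rot": [0, 0, 0], "linear": [-0.0002, 0, 0.0015], "grip": 0.04},
    {"delta_rot": [0, 0, 0], "linear": [-0.0002, 0, 0.0015], "grip": 0.04}
  ]
}}

```text
t: 18.8
tool_pos: [0.4417, 0.1428, 0.2053]
tool_rot: [-0.088, -3.139, 0.005]
contact_force: [-0.5, -0.3, 5.6]
opening: 0.0492
grip_force: 47.1
```

```bash
python3 cz.py
```

```text
[-0.5 -0.3  5.6] [-0.1   0.09 -0.05] tool [0.4417 0.1428 0.2053] collar z 0.1475 3433
```

Emit:
{"op": "jog_arm", "data": {
  "steps": [
    {"delta_rot": [0, 0, 0], "linear": [0, 0, 0.0015], "grip": 0.04},
    {"delta_rot": [0, 0, 0], "linear": [0, 0, 0.0015], "grip": 0.04},
    {"delta_rot": [0, 0, 0], "linear": [0, 0, 0.0015], "grip": 0.04},
    {"delta_rot": [0, 0, 0], "linear": [0, 0, 0.0015], "grip": 0.04},
    {"delta_rot": [0, 0, 0], "linear": [0, 0, 0.0015], "grip": 0.04}
  ]
}}

```text
t: 19.35
tool_pos: [0.4421, 0.1426, 0.1979]
tool_rot: [-0.088, -3.14, 0.006]
contact_force: [0.2, -0.4, 2.1]
opening: 0.0488
grip_force: 47.1
```

Emit:
{"op": "jog_arm", "data": {
  "steps": [
    {"delta_rot": [0, 0, 0], "linear": [-0.0003, 0, 0.0015], "grip": 0.04},
    {"delta_rot": [0, 0, 0], "linear": [-0.0003, 0, 0.0015], "grip": 0.04},
    {"delta_rot": [0, 0, 0], "linear": [0, 0, 0.0015], "grip": 0.04},
    {"delta_rot": [0, 0, 0], "linear": [0, 0, 0.0015], "grip": 0.04},
    {"delta_rot": [0, 0, 0], "linear": [0, 0, 0.0015], "grip": 0.04}
  ]
}}

```text
t: 19.85
tool_pos: [0.4425, 0.1425, 0.1902]
tool_rot: [-0.088, -3.14, 0.006]
contact_force: [0.8, -0.3, 0.3]
opening: 0.0493
grip_force: 46.9
```

```bash
python3 cz.py
```

```text
[ 0.8 -0.3  0.3] [-0.25 -0.17  0.05] tool [0.4425 0.1425 0.1902] collar z 0.1503 3363
```

Emit:
{"op": "jog_arm", "data": {
  "steps": [
    {"delta_rot": [0, 0, 0], "linear": [0, 0, 0.002], "grip": 0.04},
    {"delta_rot": [0, 0, 0], "linear": [0, 0, 0.002], "grip": 0.04},
    {"delta_rot": [0, 0, 0], "linear": [0, 0, 0.002], "grip": 0.04},
    {"delta_rot": [0, 0, 0], "linear": [0, 0, 0.002], "grip": 0.04},
    {"delta_rot": [0, 0, 0], "linear": [0, 0, 0.002], "grip": 0.04}
  ]
}}

```text
t: 20.4
tool_pos: [0.4427, 0.1426, 0.1805]
tool_rot: [-0.088, -3.14, 0.006]
contact_force: [0.9, -1.7, 0.9]
opening: 0.0489
grip_force: 46.9
```

Emit:
{"op": "jog_arm", "data": {
  "steps": [
    {"delta_rot": [0, 0, 0], "linear": [0, 0, 0.001], "grip": 0.04},
    {"delta_rot": [0, 0, 0], "linear": [0, 0, 0.001], "grip": 0.04},
    {"delta_rot": [0, 0, 0], "linear": [0, 0, 0.001], "grip": 0.04},
    {"delta_rot": [0, 0, 0], "linear": [0, 0, 0.001], "grip": 0.04},
    {"delta_rot": [0, 0, 0], "linear": [0, 0, 0.001], "grip": 0.04}
  ]
}}

```text
t: 20.9
tool_pos: [0.4427, 0.1426, 0.1757]
tool_rot: [0.088, 3.14, -0.006]
contact_force: [0.6, -1.1, -0.2]
opening: 0.0489
grip_force: 46.9
```

```bash
python3 cz.py
```

```text
[ 0.6 -1.1 -0.2] [-0.3  -0.17  0.03] tool [0.4427 0.1426 0.1757] collar z 0.1502 3181
```

Emit:
{"op": "jog_arm", "data": {
  "steps": [
    {"delta_rot": [0, 0, 0], "linear": [0, 0, 0.001], "grip": 0.04},
    {"delta_rot": [0, 0, 0], "linear": [0, 0, 0.001], "grip": 0.04},
    {"delta_rot": [0, 0, 0], "linear": [0, 0, 0.001], "grip": 0.04},
    {"delta_rot": [0, 0, 0], "linear": [0, 0, 0], "grip": 0.04}
  ]
}}

```text
t: 21.35
tool_pos: [0.4426, 0.1426, 0.1725]
tool_rot: [-0.088, -3.14, 0.006]
contact_force: [0.6, -1.1, -0.2]
opening: 0.0489
grip_force: 46.9
```

Emit:
{"op": "jog_arm", "data": {
  "steps": [
    {"delta_rot": [0, 0, 0], "linear": [0, 0, 0.001], "grip": 0.04},
    {"delta_rot": [0, 0, 0], "linear": [0, 0, 0.001], "grip": 0.04},
    {"delta_rot": [0, 0, 0], "linear": [0, 0, 0], "grip": 0.04}
  ]
}}

```text
t: 21.65
tool_pos: [0.4428, 0.1426, 0.171]
tool_rot: [0.088, 3.14, -0.005]
contact_force: [0.2, -1.4, 2.6]
opening: 0.0486
grip_force: 47.0
```

Emit:
{"op": "jog_arm", "data": {
  "steps": [
    {"delta_rot": [0, 0, 0], "linear": [0, 0, 0.001], "grip": 0.04},
    {"delta_rot": [0, 0, 0], "linear": [0, 0, 0.001], "grip": 0.04},
    {"delta_rot": [0, 0, 0], "linear": [0, 0, 0], "grip": 0.04}
  ]
}}

```text
t: 21.95
tool_pos: [0.4428, 0.1426, 0.1691]
tool_rot: [0.088, 3.14, -0.005]
contact_force: [0.1, -1.7, 4.3]
opening: 0.0486
grip_force: 47.2
```

```bash
python3 cz.py
```

```text
[ 0.1 -1.7  4.3] [-0.41  0.12  0.01] tool [0.4428 0.1426 0.1691] collar z 0.1474 3567
```

The head rests on the collar: contact came at TCP z 0.171 and the collar has sunk about 3 mm. I'll release it now.

Emit:
{"op": "jog_arm", "data": {
  "steps": [
    {"delta_rot": [0, 0, 0], "linear": [0, 0, 0], "grip": 0.05},
    {"delta_rot": [0, 0, 0], "linear": [0, 0, 0], "grip": 0.055},
    {"delta_rot": [0, 0, 0], "linear": [0, 0, 0], "grip": 0.065},
    {"delta_rot": [0, 0, 0], "linear": [0, 0, 0], "grip": 0.075},
    {"delta_rot": [0, 0, 0], "linear": [0, 0, 0], "grip": 0.08},
    {"delta_rot": [0, 0, 0], "linear": [0, 0, 0], "grip": 0.08},
    {"delta_rot": [0, 0, 0], "linear": [0, 0, 0], "grip": 0.08}
  ],
  "newtons": 20
}}

```text
t: 22.7
tool_pos: [0.4426, 0.1426, 0.1687]
tool_rot: [-0.088, -3.14, 0.005]
contact_force: [0.2, -0.6, 1.1]
opening: 0.0799
grip_force: 0.0
```

```bash
python3 cz.py; python3 - <<'E'
from h import *
im,d,o=load("wz");print(ctrl.get_obs()["opening"])
P=cloud("wrist",d,o)
Q=P[(P[...,2]>.15)&(P[...,2]<.25)&(abs(P[...,1]-.143)<.028)&(abs(P[...,0]-.45)<.04)&(d>0)]
for z in np.arange(.16,.24,.01):
    q=Q[abs(Q[:,2]-z)<.005]
    if len(q)>5:print(z.round(2),len(q),q.min(0).round(4),q.max(0).round(4))
E
```

```text
[ 0.2 -0.6  1.1] [ 0.08  0.01 -0.01] tool [0.4426 0.1426 0.1687] collar z 0.1504 3713
0.07985280110603037
0.16 799 [0.4269 0.119  0.155 ] [0.4327 0.1669 0.165 ]
0.17 1010 [0.427  0.1177 0.165 ] [0.4344 0.1673 0.175 ]
0.18 1247 [0.4275 0.1181 0.175 ] [0.4344 0.1672 0.185 ]
0.19 1551 [0.4279 0.1176 0.185 ] [0.4663 0.1674 0.195 ]
0.2 2260 [0.4281 0.1177 0.195 ] [0.4668 0.1674 0.205 ]
0.21 2866 [0.4287 0.1174 0.205 ] [0.4633 0.1675 0.215 ]
0.22 6759 [0.4286 0.1174 0.215 ] [0.4565 0.1676 0.225 ]
0.23 1327 [0.4311 0.12   0.225 ] [0.4389 0.1651 0.2271]
```

Released: the head is upright, its top is at 0.226 and so its underside is at about 0.153, and the collar is back at its height. I'll retreat straight up.

Emit:
{"op": "jog_arm", "data": {
  "steps": [
    {"delta_rot": [0, 0, 0], "linear": [0, 0, -0.005], "grip": 0.085},
    {"delta_rot": [0, 0, 0], "linear": [0, 0, -0.01], "grip": 0.085},
    {"delta_rot": [0, 0, 0], "linear": [0, 0, -0.02], "grip": 0.085},
    {"delta_rot": [0, 0, 0], "linear": [0, 0, -0.03], "grip": 0.085},
    {"delta_rot": [0, 0, 0], "linear": [0, 0, -0.03], "grip": 0.085},
    {"delta_rot": [0, 0, 0], "linear": [0, 0, -0.03], "grip": 0.085},
    {"delta_rot": [0, 0, 0], "linear": [0, 0, -0.02], "grip": 0.085},
    {"delta_rot": [0, 0, 0], "linear": [0, 0, 0], "grip": 0.085},
    {"delta_rot": [0, 0, 0], "linear": [0, 0, 0], "grip": 0.085},
    {"delta_rot": [0, 0, 0], "linear": [0, 0, 0], "grip": 0.085}
  ]
}}

```text
t: 23.75
tool_pos: [0.4421, 0.143, 0.3121]
tool_rot: [-0.088, -3.138, 0.006]
contact_force: [0.4, -0.7, -0.1]
opening: 0.0848
grip_force: 0.0
```

```bash
python3 - <<'E'
from h import *
im,d,o=snap("wrist","w9");P=cloud("wrist",d,o);print(o["tool_pos"].round(4))
Q=P[(P[...,2]>.155)&(P[...,2]<.25)&(abs(P[...,1]-.143)<.035)&(abs(P[...,0]-.45)<.04)&(d>0)]
for z in np.arange(.16,.24,.01):
    q=Q[abs(Q[:,2]-z)<.005]
    if len(q)>5:print(z.round(2),len(q),q.min(0).round(4),q.max(0).round(4))
S=cloud("scene",ctrl.get_image("scene")[1])
for z in np.arange(.02,.24,.01):
    q=S[(abs(S[...,0]-.44)<.028)&(abs(S[...,1]-.143)<.028)&(abs(S[...,2]-z)<.005)]
    if len(q)>3:print("s",z.round(2),len(q),np.median(q,0).round(3))
E
```

```text
[0.4421 0.143  0.3121]
0.16 142 [0.4272 0.1197 0.1552] [0.4646 0.1671 0.1649]
0.17 189 [0.4275 0.1196 0.165 ] [0.4652 0.1672 0.1749]
0.18 209 [0.428 0.119 0.175] [0.4622 0.1674 0.1849]
0.19 277 [0.4283 0.1186 0.1851] [0.466  0.1676 0.195 ]
0.2 374 [0.4287 0.118  0.195 ] [0.4659 0.1679 0.205 ]
0.21 586 [0.4292 0.1195 0.205 ] [0.4675 0.167  0.215 ]
0.22 2085 [0.4295 0.1158 0.215 ] [0.468  0.1675 0.225 ]
0.23 286 [0.4315 0.1207 0.225 ] [0.4394 0.1649 0.227 ]
s 0.02 5 [0.443 0.139 0.021]
s 0.03 9 [0.442 0.138 0.029]
s 0.04 14 [0.439 0.135 0.041]
s 0.05 14 [0.439 0.135 0.05 ]
s 0.06 14 [0.439 0.136 0.061]
s 0.07 17 [0.438 0.135 0.071]
s 0.08 15 [0.439 0.136 0.079]
s 0.09 16 [0.44  0.137 0.092]
s 0.1 9 [0.442 0.135 0.098]
s 0.11 14 [0.442 0.137 0.109]
s 0.12 6 [0.439 0.135 0.118]
s 0.13 4 [0.441 0.138 0.129]
s 0.14 17 [0.42  0.131 0.143]
s 0.15 75 [0.427 0.134 0.15 ]
s 0.16 47 [0.43  0.128 0.159]
s 0.17 52 [0.43  0.127 0.17 ]
s 0.18 50 [0.431 0.131 0.18 ]
s 0.19 48 [0.432 0.131 0.19 ]
s 0.2 51 [0.431 0.13  0.201]
s 0.21 47 [0.432 0.128 0.21 ]
s 0.22 79 [0.437 0.136 0.22 ]
s 0.23 11 [0.43  0.137 0.226]
```

```bash
python3 -c "
from station import ctrl
print(ctrl.finish_job())"
```

```text
the job is handed in; nothing more can be done
None
```

The brush is in the drip holder, released and nearly upright, with its head within about 1 mm of the collar's top. The job is handed in at about 24 s; it gave no verdict, and the highest vertical contact reading was about 6 N.

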